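# Seat the clamp block in the corner of the jig

## Robot

A 6-joint arm with a two-finger parallel gripper is mounted at the origin on the work surface. World frame = base frame: x ahead of the robot, y to its left, z up, the work surface at z = 0. Lengths are in m, angles in rad, forces in N, time in s.
With the tool pointing down it reaches from about 0.325 to 0.75 m from the base axis. Payload 7.6 kg.
Tool frame: the origin (TCP) lies at the very end of the fingers, on their centre line; the grasp point (between the pads) lies 19 mm behind it; z points along the fingers, y is the line along which they close (so a half turn about z gives the same grasp; the last joint's range is limited). The gripper opens to 85 mm and grips with 20 to 120 N. Pads are 22 mm wide; open, the fingers measure 114 mm over their backs; the gripper's body (76 mm by 85 mm) begins 54 mm behind the grasp point. The pads swing forward as they close: fully open they stand 13 mm farther back than shut.
Start: joints at [-1.203, 0.052, 1.401, -0, 1.689, -0.07], TCP at [0.223, -0.475, 0.201] pointing down, gripper open.
Joint ranges: [-2.9, 2.9], [-0.91, 2.17], [0.12, 2.37], [-1.06, 4.2], [0.26, 2.73], [-2.93, 2.93]. Speed limits (rad/s): [2.57, 2.57, 3.01, 3.14, 3.14, 3.14].

## Interface

Orientations are given as a 3x3 rotation matrix whose columns are the frame's x, y, z axes.
In Python, from plant import r gives the robot as it stands. Calls block until the motion is done:
- r.reach(position, orientation): joint-space move of the TCP to a pose.
- r.line_to(position, attitude=None, speed=0.15, until_force=None): straight line of the TCP; attitude=None keeps the orientation; speed is the mean speed in m/s. With until_force (N) it stops when the force on the tool has changed by that much, and returns True; else False.
- r.move_joints(angles): joint-space move.
- r.grip(opening, squeeze=None): opening from 0.0 (shut) to 1.0 (fully open); squeeze is the grip in N (None keeps the last); returns when the fingers have stopped.
- r.wait(seconds).
- r.ik(position, orientation): joint angles nearest the present ones, or None.
- r.grab_frame(name): name is "scene" or "top" or "wrist"; returns a dict with "pixels" (480x640x3 uint8, blue, green, red), "vfov" (degrees; the focal length in pixels is half the picture's height over the tangent of half this angle, whatever the lens; pixels are square), "cx", "cy" (the principal point, pixels), "pose" (4x4, takes a point from camera to world coordinates); the wrist camera has in their place "hand_eye" (4x4, takes a point from camera to tool coordinates, whose origin is the TCP and whose axes are the flange's). Camera axes: x right, y down, z forward; pixel columns grow to the right and rows downward; lengths in m; the calibration is good to about 2 mm. A picture is of the moment at which its call begins: read the wrist's pose just before it. There is no depth.
A pose or a line that the arm cannot do raises r.Unreachable and nothing moves.
- r.job_done(): hands the job in; it is judged then, once.
Readings, each from a call of its own:
- r.get_t(): time.
- r.get_joint_positions(): joint angles.
- r.get_joint_velocities(): joint speeds.
- r.get_joint_torque(): joint torques, N m.
- r.get_tcp_pos(): TCP position.
- r.get_eef_rot(): TCP orientation.
- r.get_force(): force on the tool from outside, world axes, zero at the start.
- r.get_ft_torque(): the same for the moment, N m.
- r.get_grip_width(): opening from 0.0 (shut) to 1.0 (fully open).
- r.get_grip_force(): force on a finger pad.
Only numpy, scipy, OpenCV 4.12 (cv2) and the standard library are available. Lean on these libraries where they do the work, as an engineer would, in place of code of your own. Each camera call takes 0.05 s, during which the arm holds its last target. There are 200 camera calls.

## Task

Push the loose aluminium clamp block across the jig plate with the fingertips until one long side lies flat against the rail and one end is up against the end stop, with no gap at either, then take the hand away. Only push it: it stays flat on the plate and is never picked up or tipped. Leave the copper parts, the hex key and the cardboard tray where they are.

Things in the scene. Friction and masses are not known exactly. Their poses are not given: they have to be found in the camera images.
- jig: Fixed grey steel jig plate, 240 x 400 x 12 mm, flat on the bench, rail along its far side; place and yaw vary. Origin at the centre of its underside (z = bench); x runs across the plate towards the rail, y along the rail, z up. The plate's top is at z = 12 mm, the rail face that the block goes against is the plane x = +75 mm, facing -x.
- rail (a point): Middle of the rail's face towards the robot, at its foot on the plate's top; same axes as the jig. The rail is dark steel, 380 mm long, 25 mm thick, 24 mm high above the plate, with 4 mm screw heads on top.
- stop: Fixed dark steel end stop on the plate, butted to the rail: 55 mm (x) x 20 mm (y, along the rail) x 24 mm high plus 4 mm screw heads, axes parallel to the jig's; origin at the centre of its underside. It stands near either end of the rail, about 150 mm from the middle. The block's end goes against its face towards the middle of the rail, 10 mm along y from the origin.
- block: Loose aluminium clamp block, 50 mm (x) x 100 mm (y) x 32 mm high, 0.32 to 0.58 kg, with four black screw heads (12 mm wide, 5 mm high) on its top; origin at the centre of its underside, which rests on the plate; y along its length. Either long side may go to the rail and either end to the stop. It starts near the middle of the plate, turned by up to about 30 degrees, clear of rail and stop.
- shank: Bystander: loose upright copper electrode shank, 20 mm diameter, 46 mm high, standing on the plate by the rail, near the end without the stop; origin at the centre of its foot.
- cap: Bystander: loose copper electrode cap, 16 mm diameter, 20 mm high, standing on a near corner of the plate; origin at the centre of its foot.
- hexkey: Bystander: loose L-shaped dark hex key lying on the bench beside the plate, 120 x 35 x 7 mm; origin under the middle of its long arm, which runs along x.
- tray: Bystander: small open cardboard tray, 90 x 120 x 35 mm, on the bench on the other side of the plate; origin at the centre of its underside.
Things that resemble listed ones, but are neither listed nor needed, are in the scene too. Of the things like the block, leave any that is blue; of the rest the larger one is meant.

How it is judged:
At the end, for the whole second after the job is handed in: The block lies flat and at rest on the plate, its long side within 3 mm of the rail face and parallel to it within 0.05 rad, and its end within 3 mm of the inner face of the end stop (x of block in the frame of jig between 0.047 and 0.053 m and angle between the y axis of block and the y axis of jig, either way round below 0.05 rad and y of block in the frame of stop between -0.063 and 0.063 m and y of block in the frame of jig between -0.13 and 0.13 m and z of block in the frame of jig below 0.015 m and angle between block's own z axis and vertical below 0.05 rad and linear speed of block below 0.01 m/s); the robot touches nothing.
It fails at once if the block is lifted off the plate or tipped (z of block in the frame of jig above 0.02 m or angle between block's own z axis and vertical above 0.2 rad).
It fails at once if a bystander (shank, cap, hex key or tray) is moved by more than 15 mm or knocked over (distance of any of shank, cap, hexkey, tray from where it was at the start of the episode above 0.015 m or angle between any of shank, cap's own z axis and vertical above 0.5 rad).
It also fails if it takes over 48 s, if anything falls off the work surface, if the arm or the gripper's body presses on something with over 40 N, if the wrist force passes 120 N, or if a joint passes its speed limit or range.

## Working session

There is one attempt and no reset: what is moved stays moved. The work goes in short steps, each a Python script; the robot and the scene stay as the last script left them, time stands still between calls to the robot, and variables do not carry over. Pictures are saved under pics/ and viewed, at most 11 in all, crops included, and the job is handed in when it is done.

```bash
mkdir -p pics && ls && python3 - <<'E'
from plant import r
import cv2,numpy as np,pickle
d={}
for n in("top","scene"):
    f=r.grab_frame(n);d[n]=f
    cv2.imwrite(f"pics/{n}0.png",f["pixels"])
    print(n,f["vfov"],f["cx"],f["cy"],np.round(f["pose"],4).tolist(),[k for k in f])
pickle.dump(d,open("f0.pkl","wb"))
print(r.get_t())
E
```

```text
pics
top 56.33392099336535 317.8000342843556 238.04182822966857 [[0.0086, -0.9915, 0.1296, 0.3497], [-0.9995, -0.0125, -0.0299, 0.0595], [0.0313, -0.1293, -0.9911, 0.866], [0.0, 0.0, 0.0, 1.0]] ['pixels', 'vfov', 'cx', 'cy', 'pose']
scene 50.89528070804644 321.9493194040096 235.7435802395134 [[0.534, 0.5604, -0.633, 1.0745], [0.8453, -0.3378, 0.414, -0.3592], [0.0182, -0.7562, -0.6541, 0.6591], [0.0, 0.0, 0.0, 1.0]] ['pixels', 'vfov', 'cx', 'cy', 'pose']
0.1
```

View pics/top0.png

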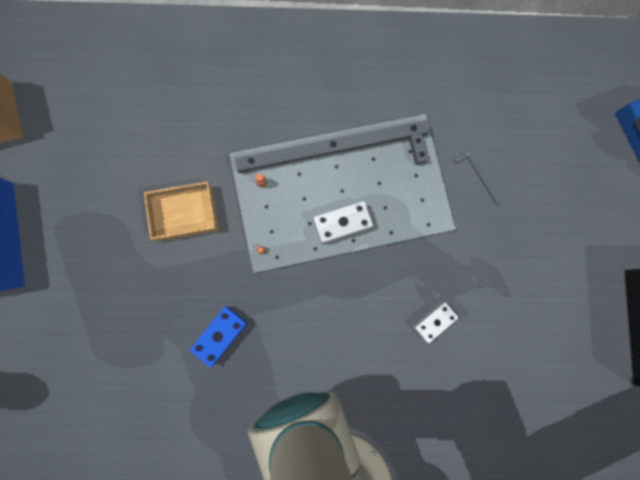

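View pics/scene0.png

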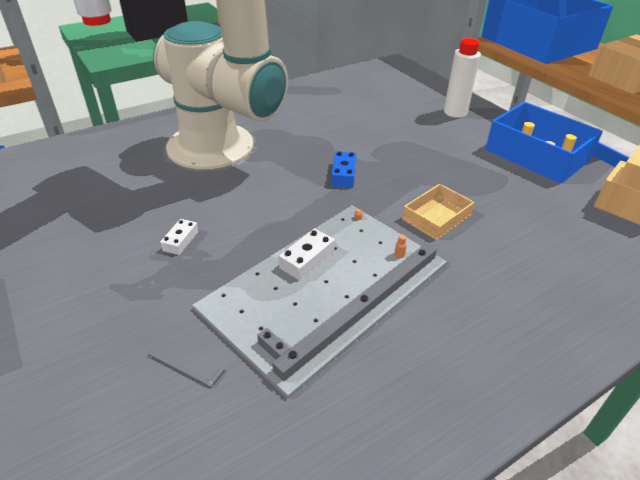

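The top view shows the plate with corners at about (230,153), (426,115), (455,229) and (254,272). The rail runs along its upper edge and the stop is at (420,150). The target white block is at (343,222), the shank at (261,180) and the cap at (261,250). The scene view agrees; the decoys off the plate are a blue block and a smaller white one.

```bash
cat > h.py <<'E'
import cv2,numpy as np
def ray(f,uv,z,pose=None):
    P=f["pose"] if pose is None else pose
    F=240/np.tan(np.radians(f["vfov"])/2)
    uv=np.atleast_2d(uv).astype(float)
    d=np.c_[(uv[:,0]-f["cx"])/F,(uv[:,1]-f["cy"])/F,np.ones(len(uv))]@P[:3,:3].T
    s=(z-P[2,3])/d[:,2]
    return (P[:3,3]+d*s[:,None])[:,:2]
def blobs(mask,amin):
    n,l,s,c=cv2.connectedComponentsWithStats(mask.astype(np.uint8))
    return [(s[i,4],c[i],l==i) for i in range(1,n) if s[i,4]>=amin]
E
python3 - <<'E'
import pickle
from h import *
d=pickle.load(open("f0.pkl","rb"));f=d["top"];im=f["pixels"].astype(int)
v=im.max(2)
print("px plate",im[200,290],"bench",im[60,300],"rail",im[148,300],"block",im[212,335])
roi=np.zeros(v.shape,bool);roi[100:290,222:465]=1
# plate
m=roi&(im.min(2)>110)
b=max(blobs(m,500),key=lambda t:t[0])[2]
c=np.argwhere(b)[:,::-1]
h=cv2.convexHull(c.astype(np.float32))
ap=cv2.approxPolyDP(h,6,True)[:,0];print("corners",ap.tolist(),ray(f,ap,.012).round(4).tolist())
# block
w=roi&(im.min(2)>200)
for a,cc,bb in blobs(w,100):
    pts=np.argwhere(bb)[:,::-1];wd=ray(f,pts,.044)
    print("white",a,cc,cv2.minAreaRect(wd.astype(np.float32)*1000))
for a,cc,bb in blobs(roi&(v<45),4):print("dark",a,cc.round(1),ray(f,cc,.04).round(4),ray(f,cc,.049).round(4))
hs=roi&(im[:,:,2]-im[:,:,0]>50)
for a,cc,bb in blobs(hs,10):print("cu",a,cc.round(1),ray(f,cc,.03).round(4))
cv2.imwrite("pics/crop.png",cv2.resize(f["pixels"][105:280,220:465],None,fx=3.2,fy=3.2,interpolation=cv2.INTER_CUBIC))
E
```

```text
px plate [172 168 155] bench [114 109 102] rail [119 111 106] block [239 235 231]
corners [[456.0, 227.0], [253.0, 272.0], [229.0, 153.0], [423.0, 113.0]] [[0.4865, -0.2353], [0.395, 0.156], [0.6272, 0.2092], [0.7176, -0.1757]]
white 973 [341.74717369 220.80061665] ((490.3096923828125, -11.133983612060547), (47.554725646972656, 98.15445709228516), 18.545578002929688)
cu 90 [260.  179.3] [[0.5705 0.1455]]
cu 43 [260.3 249.8] [[0.4355 0.1415]]
```

View pics/crop.png

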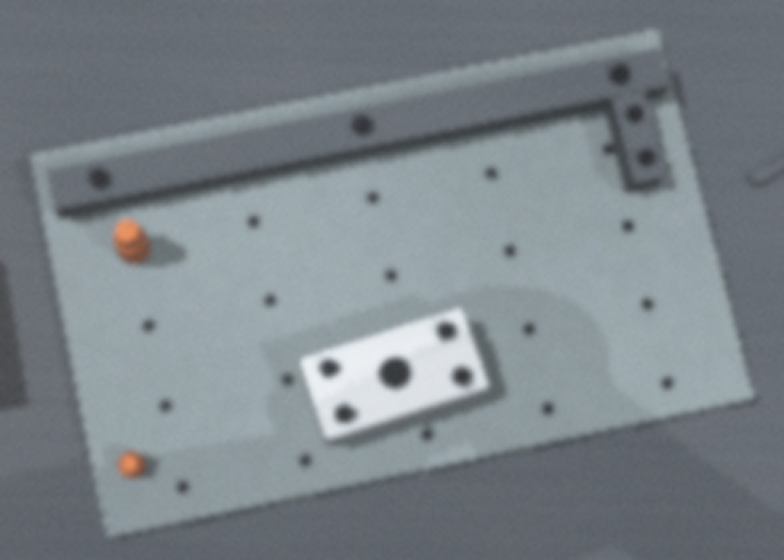

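The enlarged crop confirms it: the block (white, centre ≈ (395,373)) is about 5° off parallel to the rail, and the stop is at (640,140). First I push to the rail with two spread fingertips, tilted so the tips touch low.

```bash
cat >> h.py <<'E'
from plant import r
C=np.array([.5566,-.0115]);YAW=.2297
c_,s_=np.cos(YAW),np.sin(YAW);R2=np.array([[c_,-s_],[s_,c_]])
def W(x,y,z): return np.r_[C+R2@[x,y],z]
def J(p): return (np.asarray(p)[...,:2]-C)@R2
def att(push,tilt=.2,flip=1):
    p=np.r_[R2@push,0];z=p*np.sin(tilt)-np.array([0,0,1])*np.cos(tilt)
    y=flip*np.cross([0,0,1],p);return np.c_[np.cross(y,z),y,z]
def pick(pos,push,tilt=.2):
    q0=r.get_joint_positions();o=[]
    for fl in(1,-1):
        q=r.ik(pos,att(push,tilt,fl))
        if q is not None:o.append((np.abs(np.array(q)-q0).max(),fl,np.round(q,2)))
    print(o);return att(push,tilt,min(o,key=lambda t:t[0])[1])
def st(m): print(m,"t",round(r.get_t(),2),"J",J(r.get_tcp_pos()).round(4),"z",round(r.get_tcp_pos()[2],4),"F",np.round(r.get_force(),1))
E
python3 - <<'E'
import pickle
from h import *
f=pickle.load(open("f0.pkl","rb"))["top"]
print("stop",J(ray(f,[(418.4,140.6),(422.2,154.4)],.04)).round(4),"rail heads",J(ray(f,[(220+99/3.2,105+178/3.2),(220+362/3.2,105+125/3.2),(220+619/3.2,105+74/3.2)],.04)).round(4))
k=[(329,368),(446,330),(462,376),(345,414)]
b=J(ray(f,[(220+u/3.2,105+v/3.2) for u,v in k],.049));print("block",b.mean(0),b.round(4).tolist())
p=W(-.135,b.mean(0)[1],.12)
A=pick(p,[1,0])
r.reach(p,A);r.grip(.5);st("above")
r.line_to(W(-.135,b.mean(0)[1],.018),speed=.12);st("down")
hit=r.line_to(W(-.04,b.mean(0)[1],.018),speed=.06,until_force=15);st(f"push {hit}")
g=r.grab_frame("top");cv2.imwrite("pics/p1.png",cv2.resize(g["pixels"][105:280,220:465],None,fx=3,fy=3))
E
```

```text
stop [[ 0.0573 -0.1636]
 [ 0.0291 -0.164 ]] rail heads [[ 0.0857  0.1586]
 [ 0.0849 -0.001 ]
 [ 0.0836 -0.1604]]
block [-0.06651523  0.0142883 ] [[-0.056, 0.0515], [-0.0488, -0.02], [-0.0771, -0.0228], [-0.0842, 0.0484]]
[(np.float64(1.9566096571257514), 1, array([-0.22, -0.39,  1.96,  0.09,  1.39, -2.03])), (np.float64(1.1849829964640421), -1, array([-0.22, -0.39,  1.96,  0.09,  1.39,  1.11]))]
above t 2.38 J [-0.135   0.0142] z 0.12 F [-0.6  0.  -0.3]
down t 3.38 J [-0.1345  0.0141] z 0.0187 F [ 0.7 -0.9 -0.1]
push False t 5.11 J [-0.0402  0.0142] z 0.018 F [-0.1  0.9 -0.4]
```

View pics/p1.png

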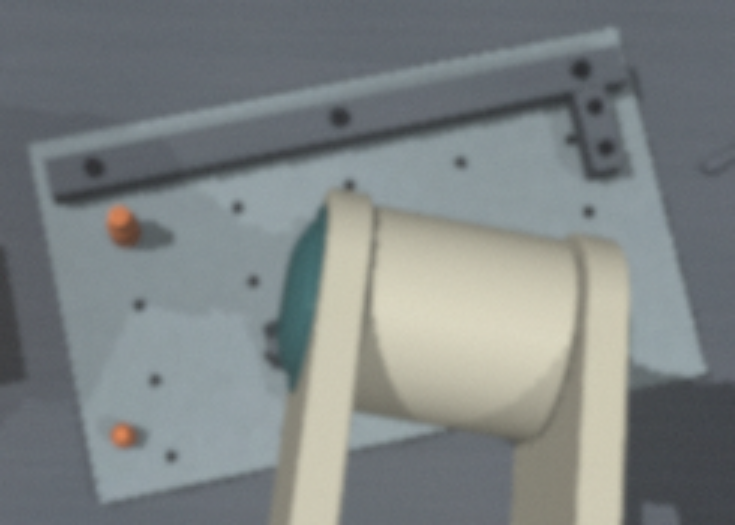

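The arm hides the block in the top view. Shank and cap haven't moved. I'll check the scene and wrist cameras.

```bash
python3 - <<'E'
from h import *
a=r.grab_frame("scene")["pixels"][180:410,180:470];b=r.grab_frame("wrist")["pixels"]
cv2.imwrite("pics/s1.png",np.hstack([cv2.resize(a,(378,300)),cv2.resize(b,(400,300))]))
E
```

```text
(no output)
```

View pics/s1.png

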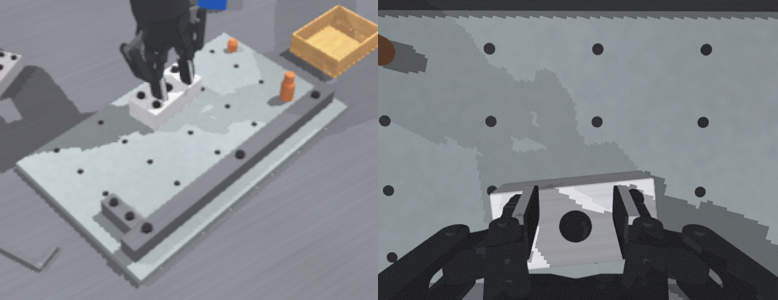

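```bash
cat >> h.py <<'E'
def proj(f,p,pose=None):
    P=np.linalg.inv(f["pose"] if pose is None else pose);F=240/np.tan(np.radians(f["vfov"])/2)
    q=P[:3,:3]@p+P[:3,3];return np.round([f["cx"]+F*q[0]/q[2],f["cy"]+F*q[1]/q[2]],1)
def wrist():
    T=np.eye(4);T[:3,:3]=r.get_eef_rot();T[:3,3]=r.get_tcp_pos();f=r.grab_frame("wrist");f["pose"]=T@f["hand_eye"];return f
def bl(f,z=.044):
    im=f["pixels"].astype(int);m=(im.min(2)>150)&(im.max(2)-im.min(2)<14)
    a=max(blobs(m,200),key=lambda t:t[0]);pts=J(ray(f,np.argwhere(a[2])[:,::-1],z))
    h=cv2.convexHull(pts.astype(np.float32)*1000);rc=cv2.minAreaRect(h);print(a[0],a[1],"rect",np.round(rc[0],1),np.round(rc[1],1),round(rc[2],1));return rc
E
python3 - <<'E'
from h import *
print("grip",r.get_grip_width(),r.get_tcp_pos(),np.round(r.get_eef_rot(),2).tolist())
s=r.grab_frame("scene");w=wrist()
print("tcp in scene",proj(s,r.get_tcp_pos()),"wrist",proj(w,r.get_tcp_pos()))
im=s["pixels"].astype(int);m=np.zeros(im.shape[:2],bool);m[190:320,230:420]=1
for a,c,bb in blobs(m&(im.min(2)>190),50):print(a,c,J(ray(s,c,.04)))
# wrist: block corners by eye (px = crop coords*1.6)
c=[((x-378)*1.6,y*1.6) for x,y in [(492,193),(652,177),(528,272),(660,263),(575,226)]]
print(J(ray(w,c,.044)).round(4).tolist(), "cam",w["pose"][:3,3].round(3))
E
```

```text
grip 0.4996768433105949 [ 0.51427935 -0.00676975  0.01802709] [[0.95, 0.23, 0.19], [0.22, -0.97, 0.05], [0.2, 0.0, -0.98]]
tcp in scene [314.9 264.1] wrist [316.  286.9]
1949 [336.66546947 237.34581837] [[-0.04659918  0.07802647]]
3800 [298.49236842 297.77894737] [[ 0.01327879 -0.07693017]]
128 [396.3515625 300.8984375] [[0.13055855 0.03264309]]
[[-0.0434, 0.0645], [-0.0337, -0.0315], [-0.0929, 0.0436], [-0.0872, -0.0376], [-0.0638, 0.0146]] cam [0.549 0.001 0.202]
```

The block hasn't moved: it is still at about (-0.064, 0.015) in the jig frame, although the TCP has passed it with no force. The half-open tips may sit higher than I assumed, so I'll look closer.

```bash
python3 - <<'E'
from h import *
b=r.grab_frame("wrist")["pixels"][240:480,100:540];a=r.grab_frame("scene")["pixels"][170:320,230:400]
cv2.imwrite("pics/s2.png",np.hstack([cv2.resize(a,(340,300),interpolation=cv2.INTER_CUBIC),b.copy() if 0 else cv2.resize(b,(440,300))]))
E
```

```text
(no output)
```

View pics/s2.png

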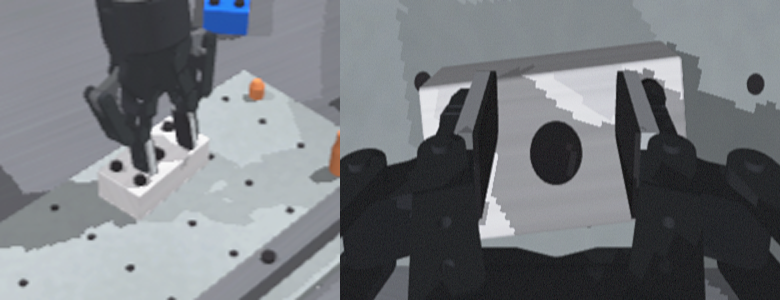

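The tips are gliding over the block top, so they sit well above the nominal TCP. I'll lift, then touch off on the bare plate to measure the tip height.

```bash
python3 - <<'E'
from h import *
A=r.get_eef_rot()
p=r.get_tcp_pos();r.line_to([p[0],p[1],.08],speed=.15)
r.line_to(W(-.06,-.11,.06),speed=.25);st("at")
h=r.line_to(W(-.06,-.11,.0),speed=.05,until_force=5);st(h)
w=wrist();cv2.imwrite("pics/t.png",w["pixels"])
r.line_to(W(-.06,-.11,.05),speed=.15)
E
```

```text
at t 6.68 J [-0.0603 -0.1091] z 0.0591 F [ 0.1 -0.3  0.6]
False t 8.03 J [-0.0598 -0.1102] z 0.0004 F [-0.2 -1.  -0.1]
```

```bash
python3 - <<'E'
from h import *
r.line_to(W(-.06,-.11,.0),speed=.2)
h=r.line_to(W(-.06,-.11,-.04),speed=.03,until_force=5);st(h)
w=wrist();cv2.imwrite("pics/t2.png",w["pixels"]);print(proj(w,r.get_tcp_pos()))
s=r.grab_frame("scene");print(proj(s,r.get_tcp_pos()))
u,v=proj(s,r.get_tcp_pos()).astype(int);cv2.imwrite("pics/t3.png",np.hstack([cv2.resize(s["pixels"][v-80:v+20,u-60:u+60],(360,300),interpolation=cv2.INTER_CUBIC),cv2.resize(w["pixels"],(400,300))]))
r.line_to(W(-.06,-.11,.05),speed=.15)
E
```

```text
True t 9.71 J [-0.0599 -0.1101] z -0.0183 F [-3.2  1.3  6.4]
[316.  286.9]
[256.5 307.9]
```

View pics/t3.png

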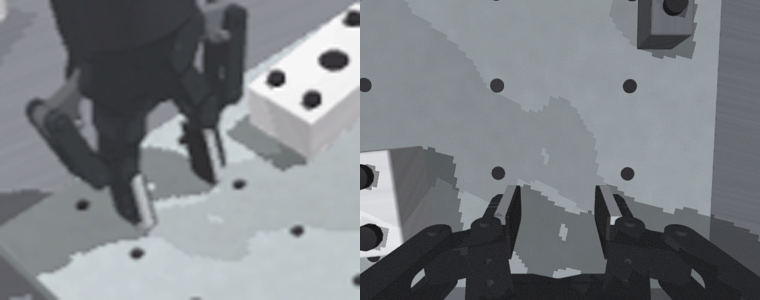

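Half open, the tips touch the plate at TCP z = -0.018, so they sit about 30 mm higher than the nominal TCP. I'll redo the push with TCP z = -0.011, which puts the tips about 7 mm above the plate.

```bash
python3 - <<'E'
from h import *
r.line_to(W(-.06,-.11,.085),speed=.2)
r.line_to(W(-.14,.0142,.085),speed=.3)
r.line_to(W(-.14,.0142,-.011),speed=.12);st("down")
h=r.line_to(W(.0,.0142,-.011),speed=.07,until_force=20);st(h)
h=r.line_to(W(.03,.0142,-.011),speed=.04,until_force=8);st(h)
r.line_to(J(r.get_tcp_pos())@R2.T@np.eye(2,3)+np.r_[C,0]+W(-.03,0,0)-W(0,0,0)+[0,0,-.011],speed=.15)
p=r.get_tcp_pos();r.line_to([p[0],p[1],.10],speed=.25);st("up")
w=wrist();cv2.imwrite("pics/w3.png",w["pixels"]);bl(w)
E
```

```text
down t 12.33 J [-0.1395  0.0138] z -0.0104 F [-0.4  0.6  0.4]
False t 14.48 J [-0.0001  0.0142] z -0.011 F [-2.  -0.6 -0.8]
True t 15.05 J [0.0209 0.0143] z -0.0119 F [-2.1 -0.1  1. ]
up t 15.98 J [-0.0075  0.0142] z 0.1003 F [ 0.3 -1.  -0.6]
17786 [288.6738446  169.36618689] rect [34.8 46.4] [167.8  80.5] 89.7
```

View pics/w3.png

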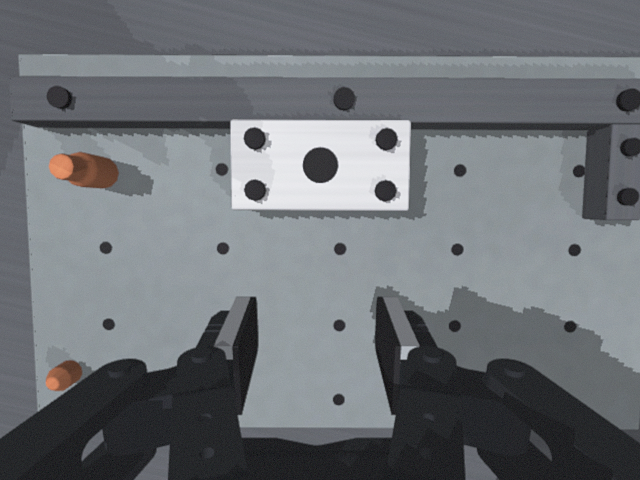

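The block's rail edge (row 121) lies along the rail face and is parallel to it. It spans columns 231–410 and the stop face is near column 590; the shank and cap are untouched. Next I rotate the hand, touch off at a narrower opening, and push the end to the stop.

```bash
python3 - <<'E'
from h import *
w=dict(wrist())
b=J(ray(w,[(231,121),(410,121),(408,209),(233,209)],.044));print(b.round(4).tolist(),b.mean(0))
print("stop",J(ray(w,[(608,125)],.036)),J(ray(w,[(584,217)],.012)),"rail foot",J(ray(w,[(140,130)],.012)),"shank",J(ray(w,[(97,175)],.012)))
p=W(-.03,.08,.09)
for fl in(1,-1):
    q=r.ik(p,att([0,-1],.1,fl));print(fl,None if q is None else np.round(q,2))
E
```

```text
[[0.0729, 0.061], [0.0728, -0.037], [0.0248, -0.0368], [0.0248, 0.0608]] [0.04880513 0.01201055]
stop [[ 0.07200845 -0.15067895]] [[ 0.01922811 -0.15499773]] rail foot [[0.07339612 0.12408365]] shank [[0.04566977 0.15214608]]
1 [ 0.1   0.08  1.6  -0.1   1.45 -0.11]
-1 None
```

```bash
python3 - <<'E'
from h import *
A=att([0,-1],.1,1)
r.reach(W(-.03,.08,.09),A);r.grip(.2);st("a")
r.line_to(W(-.03,.08,.03),speed=.15)
h=r.line_to(W(-.03,.08,-.04),speed=.04,until_force=5);st(h);z0=r.get_tcp_pos()[2]
if not h: raise SystemExit
r.line_to(W(-.03,.08,z0+.055),speed=.2)
r.line_to(W(.047,.087,z0+.055),speed=.2)
r.line_to(W(.047,.087,z0+.009),speed=.1,until_force=6);st("down")
s=r.grab_frame("scene");cv2.imwrite("pics/s5.png",cv2.resize(s["pixels"][180:390,190:450],(780,600)))
E
```

```text
a t 17.67 J [-0.03    0.0799] z 0.09 F [ 1.   0.5 -0.1]
True t 19.36 J [-0.0301  0.08  ] z -0.0174 F [-2.   0.4  6.3]
down t 20.93 J [0.0471 0.0869] z -0.008 F [ 0.2 -0.1  0.1]
```

View pics/s5.png

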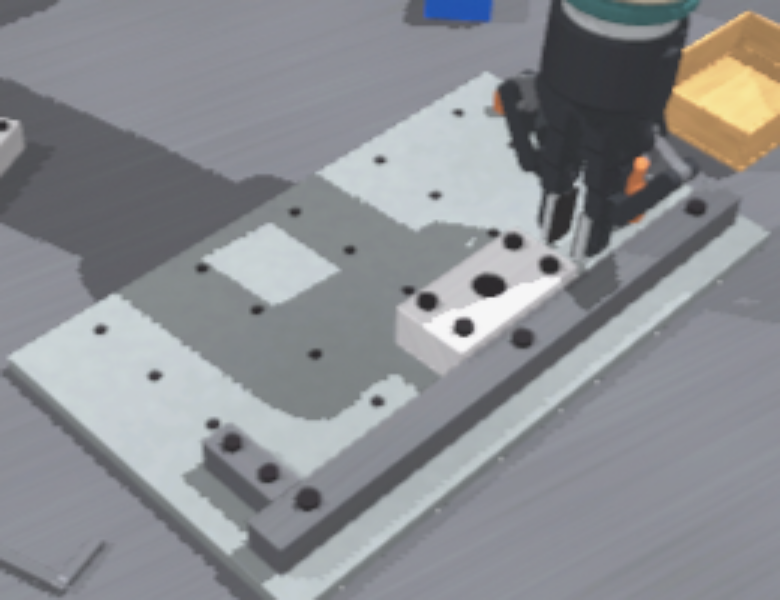

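The fingers are behind the block's end (≈(565,240)), clear of the shank at (637,185). Pushing along the rail, shifted slightly away from it.

```bash
python3 - <<'E'
from h import *
z=r.get_tcp_pos()[2]
r.line_to(W(.044,.087,z),speed=.05)
h=r.line_to(W(.044,-.025,z),speed=.06,until_force=18);st(h)
if not h or J(r.get_tcp_pos())[1]<-.02:
    h=r.line_to(W(.044,-.06,z),speed=.03,until_force=8);st(h)
    p=J(r.get_tcp_pos());r.line_to(W(.043,p[1]+.025,z),speed=.15)
    r.line_to(W(.043,p[1]+.025,.10),speed=.25);st("up")
    A=att([1,0],.2,-1)
    r.reach(W(-.07,p[1]-.05,.10),A);st("back")
    w=wrist();cv2.imwrite("pics/w6.png",w["pixels"])
E
```

```text
False t 23.24 J [ 0.0438 -0.0252] z -0.0077 F [-3.4  2.4 -0. ]
True t 24.02 J [ 0.0435 -0.0463] z -0.0081 F [-0.2  2.7  2. ]
up t 24.91 J [ 0.043 -0.022] z 0.1004 F [0.1 0.8 0.1]
back t 26.03 J [-0.07  -0.096] z 0.0994 F [-0.3  0.3  0.2]
```

View pics/w6.png

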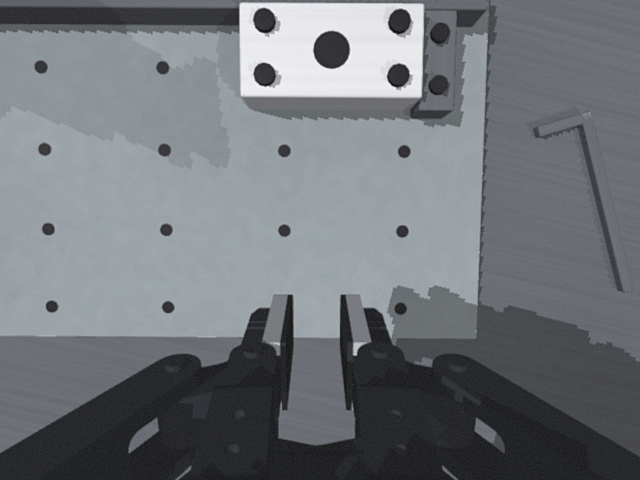

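The block is in the corner against the stop (columns 240–420), with perhaps a slight rotation left over. One more gentle two-finger push to the rail, then a check from above.

```bash
python3 - <<'E'
from h import *
r.grip(.5)
r.line_to(W(-.03,-.101,.085),speed=.2)
r.line_to(W(-.03,-.101,-.011),speed=.15);st("down")
h=r.line_to(W(.035,-.101,-.011),speed=.04,until_force=9);st(h)
p=J(r.get_tcp_pos());r.line_to(W(p[0]-.03,-.101,-.011),speed=.12)
r.line_to(W(p[0]-.03,-.101,.12),speed=.25);st("up")
w=wrist();cv2.imwrite("pics/w7.png",cv2.resize(w["pixels"][40:300,150:500],(800,594),interpolation=cv2.INTER_CUBIC))
import pickle;pickle.dump(w,open("w7.pkl","wb"))
E
```

```text
down t 27.61 J [-0.0294 -0.1015] z -0.0097 F [0.4 0.2 0.9]
True t 28.78 J [ 0.0204 -0.1009] z -0.0118 F [-1.9 -1.4  0.8]
up t 29.86 J [-0.01   -0.1006] z 0.1183 F [ 0.6  0.1 -0.2]
```

View pics/w7.png

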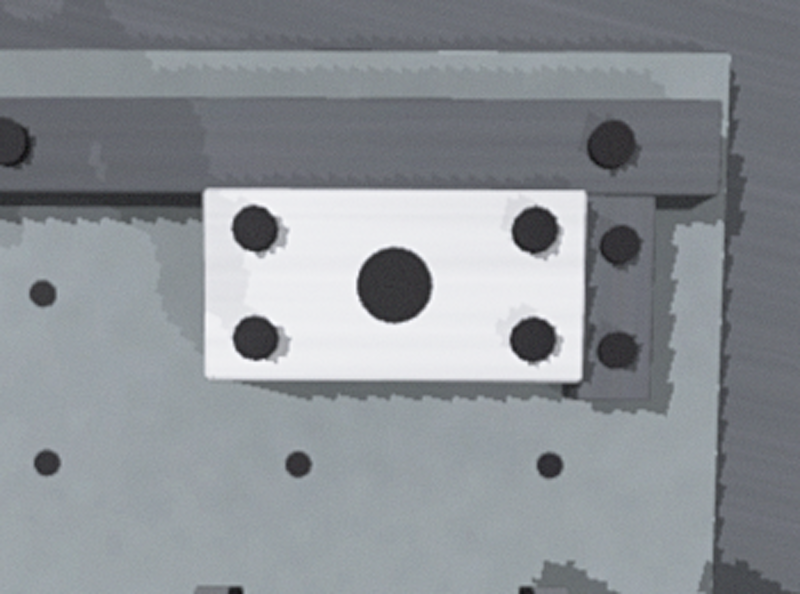

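```bash
python3 - <<'E'
import pickle
from h import *
w=pickle.load(open("w7.pkl","rb"));k=800/350
P=lambda u,v,z:J(ray(w,[(150+u/k,40+v/(594/260))],z))[0].round(4)
print("block R",P(584,285,.044),"L",P(205,285,.044),"stop far",P(653,285,.036),"railtop edge",P(100,191,.036),P(690,195,.036),"block top edge",P(205,189,.044),P(585,191,.044),"near",P(206,379,.044),P(581,381,.044))
E
```

```text
block R [ 0.0494 -0.1539] L [ 0.0494 -0.0548] stop far [ 0.0502 -0.1741] railtop edge [ 0.075  -0.0257] [ 0.0739 -0.1834] block top edge [ 0.0741 -0.0552] [ 0.0735 -0.1537] near [ 0.0249 -0.0547] [ 0.0244 -0.1536]
```

Measured gaps are about 0.2 mm at the stop and 0.5 mm or less at the rail, and the block is parallel to the rail. The hand is clear, so I'm handing in.

```bash
python3 -c "
from plant import r
print(r.job_done(),r.get_t())"
```

```text
the job is handed in; nothing more can be done
the job is handed in; nothing more can be done
```

The block lies flat and parallel against the rail with its end at the stop; by the last wrist picture the gaps are about 0.5 mm or less. The hand is clear, no bystander was seen to move, and the job was handed in at about 30 s, though no verdict came back.

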